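Empty the washing basket and hang it up to dry

ROBOT

A 6-joint arm with a two-finger parallel gripper is mounted at the origin on the work surface. World frame = base frame: x ahead of the robot, y to its left, z up, the work surface at z = 0. Lengths are in mm, angles in rad, forces in N, time in s.
With the tool pointing down it reaches from about 350 to 775 mm from the base axis. Payload 7.3 kg.
Tool frame: the origin (TCP) lies on the centre line of the jaws, within the pads' length; the fingertips stand 17 mm ahead of it and the grasp point (between the pads) lies 2 mm behind it; z points along the fingers, y is the line along which they close (so a half turn about z gives the same grasp; the last joint's range is limited). The gripper opens to 92 mm and grips with 3 to 60 N. Pads are 19 mm wide; open, the fingers measure 130 mm over their backs; the gripper's body (75 mm by 190 mm) begins 47 mm behind the grasp point.
Start: joints at [0.957, 0.342, 1.524, -0, 1.275, -0.146], TCP at [236.723, 468.621, 243.741] pointing down, gripper open.
Joint ranges: [-2.53, 2.53], [-0.77, 2.02], [0.04, 2.7], [-1, 4.14], [0.28, 2.66], [-3.11, 3.11]. Speed limits (rad/s): [2.57, 2.57, 3.14, 3.14, 3.14, 3.14].

INTERFACE

Orientations are given as [roll, pitch, yaw] about the fixed x, y, z axes, in that order (R = Rz(yaw) Ry(pitch) Rx(roll)).
In Python, from plant import bot gives the robot as it stands. The module is installed in compiled form; this text tells all that it offers.
- The arm moves only by the shell command python3 -m pendant 'ROWS'. ROWS is JSON, a list of rows, each a list of 3 entries, a list of its own where there are three numbers: the shift along the world's x, y, z as a fraction of full scale, then the turn, a rotation vector about the world's x, y, z as a fraction of full scale, then the opening, from -1 (shut) to 1 (fully open), so that 0 is half open. In form: [[[tx, ty, tz], [rx, ry, rz], claw], ...]. A call has exactly 10 rows; each row shifts and turns the commanded pose from where the row before left it; what a row does not reach is not made up. Full scale, the value 1, is 30 mm for a shift and 0.12 rad for a turn. A row lasts 1/12 s, in which the tool goes at most 41.7 mm and 7.16 degrees, less where a joint would pass 70% of its speed; a pose out of reach is approached as far as the arm can. A call with a number of a shift or a turn outside -1 to 1 is refused whole. A call with a gripper value outside its range is refused whole. The fingers move at their own pace and stop on an object; the grip force is fixed at half the most. Time passes only in rows, so rows that do not move let the fingers close, or fill a call up. It gives the time, the measured TCP pose, the force, the opening and the grip force at its end, in the units of the state.
- bot.get_obs(): the state, without advancing time (a new reading comes with each control period).
- bot.capture(name): name is "scene" or "top"; returns the picture (400x640x3 uint8, blue, green, red); there is no depth.
- bot.camera_params(name): a dict with "fovy" (degrees; the focal length in pixels is half the picture's height over the tangent of half this angle, whatever the lens; pixels are square), "cx", "cy" (the principal point, pixels), "camera_from_world" (4x4, takes a point from world to camera coordinates). Camera axes: x right, y down, z forward; pixel columns grow to the right and rows downward; lengths in mm; the calibration is good to about 2 mm. A picture is of the moment at which its call begins. camera_params takes no time and is no camera call.
- bot.close_job(): hands the job in; it is judged then, once.
The state is a dict: "time": time; "joint_positions": joint angles; "dq": joint speeds; "tau": joint torques, N m; "tool_pos": TCP position; "tcp_rot": TCP orientation; "contact_force": force on the tool from outside, world axes, zero at the start; "moment": the same for the moment, N m; "grip_width": finger opening in mm; "finger_force": force on a finger pad.
Only numpy, scipy, OpenCV 4.12 (cv2) and the standard library are available. Lean on these libraries where they do the work, as an engineer would, in place of code of your own. Each camera call takes 0.05 s, during which the arm holds its last target. There are 200 camera calls.

TASK

The washed wooden board stands in the steel washing basket: take it out and stand it on its long edge, fully down, in the empty slot of the wooden drying rack. Then hang the empty basket by its handle bar on the two-pronged hook of the steel stand, the bar's middle between the prongs, so that it hangs level and still. Do not knock or shift the other things on the table.

Things in the scene. Friction and masses are not known exactly. Their poses are not given: they have to be found in the camera images.
- basket: Open steel basket 170 (x) x 180 (y) x 60 mm (z), walls 4 mm, 0.25-0.5 kg, on the table. Origin: centre of underside, z up. Rigid handle over its middle: uprights at y = +-86 mm carry a level bar along y; the opening between rim and bar's underside is 75 mm high, 164 mm wide. At x = -62 mm a pocket (16 mm wide, 36 mm deep, floor 4 mm above the underside) holds the board
- basket_bar (a point): Middle of the basket's handle bar, 140 mm above the basket's underside; axes as the basket. The bar is a square strap 10 x 10 mm in section (x, z), its clear length along y is about 164 mm. The place to grip it, across x: the fingers then go down between the hook's prongs
- board: Wooden board 12 mm thick (x), 150 mm long (y), 130 mm high (z), 0.1-0.2 kg, on its long edge in the basket's pocket, parallel to the handle bar, which is 62 mm away on its +x side; top edge 134 mm above the table, 74 mm over the basket's rim. To clear the bar, open the fingers about 40 mm only to grip the top edge across x. Origin: middle of lower edge. 14 mm hole in one upper corner
- board_center (a point): Centre of the board, 65 mm above its lower edge; axes as the board
- rack: Fixed wooden drying rack, base 150 (x) x 170 (y) x 12 mm, with two upright slots along y, at x = -37 and +37 mm. Each slot lies between two walls 6 mm thick, 150 mm long, 45 mm high, and is 20 mm wide, open at the top and both ends. Origin: centre of its underside
- slot (a point): The empty slot of the rack, the one nearer the robot: middle of the slot's floor, 12 mm above the table; z up, y along the slot, x across it (+x away from the robot, towards the occupied slot). The walls' tops are 45 mm above this point
- hook_stand: Fixed steel stand with a two-pronged hook. Base plate 200 x 140 x 14 mm; a post 125 mm behind the seat (+x); from its top two flat level prongs, each 12 mm wide (y) and 6 mm thick, centred at y = -42 and +42 mm (72 mm clear between them), come forward (-x) and end in upturned lips. Origin: on the table straight below point hook_seat; the hook points along -x
- hook_seat (a point): Where the bar's middle goes, midway between the prongs, level with their top faces, 240 mm above the table; axes as the stand. The lips at x = -33 mm (6 mm thick) rise 24 mm above this; nothing is higher. Prongs run free from x = -30 to +116 mm. The bar's middle comes to rest 5 mm above this point. The basket comes in from -x, bar above the lips, rim below the prongs
- water_bottle: clear water bottle with white cap, 64 mm diameter, 200 mm tall, standing; bystander, origin under its base
- flour_jar: glass jar with steel lid, 90 mm diameter, 120 mm tall; bystander, origin under its base
- steel_bowl: small steel bowl, 130 mm wide, 50 mm tall; bystander, origin under its base
- wood_spoon: wooden spoon lying on the table; bystander
- cup: white ceramic cup, 72 mm wide, 80 mm tall; bystander, origin under its base
- plate: blue ceramic plate, 170 mm wide, 20 mm tall, lying; bystander, origin under its base
- tray: white plastic board, 8 mm thick (its x), 140 mm long (y), 120 mm high (z), standing on edge in the other, farther slot of the rack; bystander, origin at the middle of its lower edge
Things that resemble listed ones, but are neither listed nor needed, are in the scene too. There is more than one size of the board; the one meant has the size given above.

How it is judged:
By the outcome, as a careful person would: the job done as asked, in the order asked, and still so for the second after the job is handed in, with the robot touching nothing.
It also fails if it takes over 72 s, if anything falls off the work surface, if the arm or the gripper's body presses on something with over 40 N, if the wrist force passes 120 N, or if a joint passes its speed limit or range.

## Working session

There is one attempt and no reset: what is moved stays moved. The work goes in short steps, Python scripts to look and compute and a shell command to move; the robot and the scene stay as the last step left them, time stands still between calls to the robot, and variables do not carry over. Pictures are saved under pics/ and viewed, at most 10 in all, crops included, and the job is handed in when it is done.

```bash
mkdir -p pics
python3 - <<'E'
from plant import bot
import cv2,numpy as np
for n in("scene","top"):
    cv2.imwrite(f"pics/{n}0.png",bot.capture(n)); p=bot.camera_params(n);print(n,p["fovy"],p["cx"],p["cy"],np.round(p["camera_from_world"],3).tolist())
o=bot.get_obs();print(o)
E
```

```text
scene 47.12015597244057 308.2077321319572 201.85575268790186 [[0.83, 0.558, 0.008, -432.957], [0.399, -0.583, -0.707, -106.389], [-0.39, 0.59, -0.707, 1790.209], [0.0, 0.0, 0.0, 1.0]]
top 53.920197072619 318.38737336471075 203.32319511144323 [[0.027, -0.999, 0.018, -33.759], [-0.989, -0.029, -0.146, 565.306], [0.146, -0.014, -0.989, 1118.232], [0.0, 0.0, 0.0, 1.0]]
{'time': 0.1, 'joint_positions': array([ 9.56980798e-01,  3.42646639e-01,  1.52492123e+00, -1.06710468e-05,
        1.27537451e+00, -1.46026792e-01]), 'dq': array([-6.28657984e-04, -1.95943566e-03, -1.90680219e-03,  4.06987900e-05,
        7.61656861e-04,  1.46702663e-03]), 'tau': array([ 8.08079312e-04, -4.32002378e+01, -2.44694924e+01,  7.17462623e-02,
        5.26014017e-02, -1.84325148e-05]), 'tool_pos': array([236.53123427, 468.32505813, 243.1178506 ]), 'tcp_rot': array([-3.14025580e+00, -1.86301131e-04,  2.67380691e+00]), 'contact_force': array([-0.04120092,  0.49576391,  1.18158201]), 'moment': array([-0.01086997, -0.02900284, -0.01380288]), 'finger_force': 0.0, 'grip_width': 92.25771018903873}
```

View pics/scene0.png

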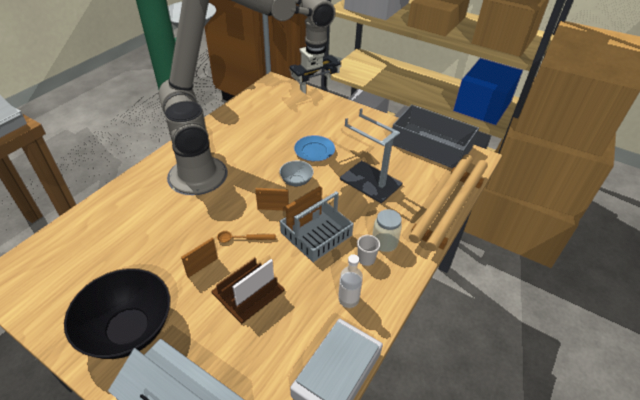

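View pics/top0.png

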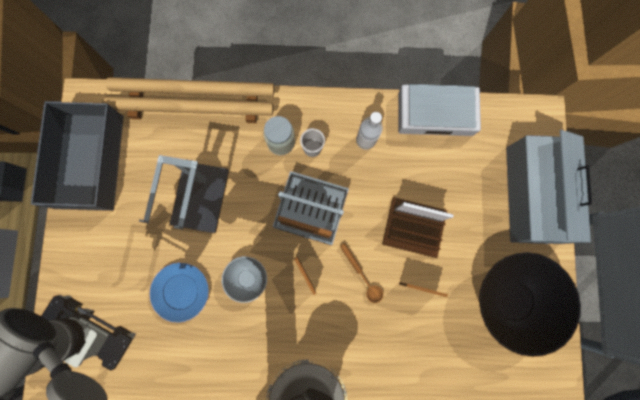

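The two views show three wooden boards that could be mistaken for each other, given here as top-view pixels:
- one in the basket's pocket at (303,229)
- a loose one at (305,275)
- a loose one at (423,290)

The one meant stands in the basket. The basket is at (312,207), the rack at (415,225) with its tray at (425,211), and the hook prongs run from about (150,220) to (160,160) and (180,215) to (192,163). A close crop will check the choice.

```bash
cat > h.py <<'E'
from plant import bot
import cv2,numpy as np
P={n:bot.camera_params(n) for n in("scene","top")}
def K(n): p=P[n]; return 200/np.tan(np.radians(p["fovy"])/2)
def ray(n,u,v):
    p=P[n];M=np.array(p["camera_from_world"]);f=K(n);R=M[:3,:3]
    return -R.T@M[:3,3], R.T@np.array([(u-p["cx"])/f,(v-p["cy"])/f,1])
def onz(n,u,v,z):
    c,d=ray(n,u,v); return c+d*(z-c[2])/d[2]
def proj(n,X):
    p=P[n];M=np.array(p["camera_from_world"]);q=M[:3,:3]@np.array(X)+M[:3,3];return K(n)*q[:2]/q[2]+[p["cx"],p["cy"]]
def tri(a,b):
    A=[];y=[]
    for n,(u,v) in(("scene",a),("top",b)):
        c,d=ray(n,u,v);d=d/np.linalg.norm(d);Q=np.eye(3)-np.outer(d,d);A.append(Q);y.append(Q@c)
    return np.linalg.lstsq(np.vstack(A),np.hstack(y),rcond=None)[0]
E
python3 - <<'E'
import cv2
a=cv2.imread("pics/top0.png");cv2.imwrite("pics/top1.png",cv2.resize(a[160:260,260:460],None,fx=4,fy=4,interpolation=cv2.INTER_CUBIC))
b=cv2.imread("pics/top0.png")[140:250,130:250];s=cv2.imread("pics/scene0.png")[95:205,330:410]
import numpy as np
cv2.imwrite("pics/hook1.png",cv2.resize(np.hstack([b,s]),None,fx=4,fy=4,interpolation=cv2.INTER_CUBIC))
s=cv2.imread("pics/scene0.png")[170:320,200:370];cv2.imwrite("pics/sc1.png",cv2.resize(s,None,fx=4,fy=4,interpolation=cv2.INTER_CUBIC)[:600])
E
```

```text
(no output)
```

View pics/top1.png

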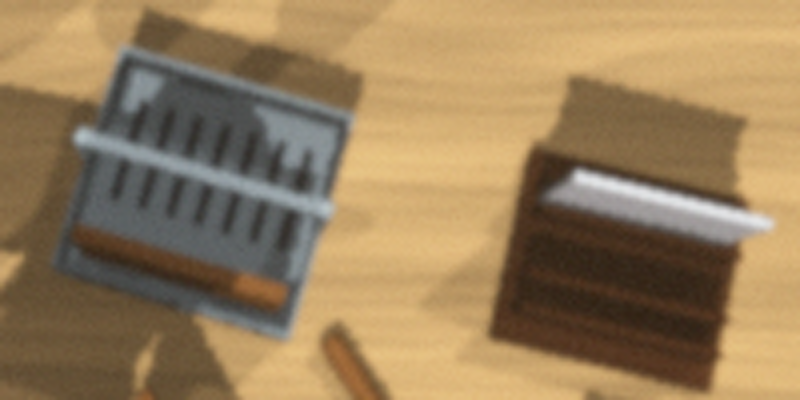

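View pics/hook1.png

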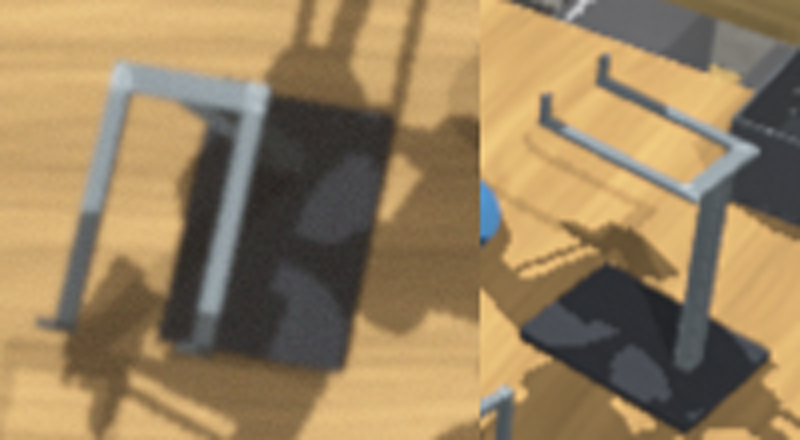

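View pics/sc1.png

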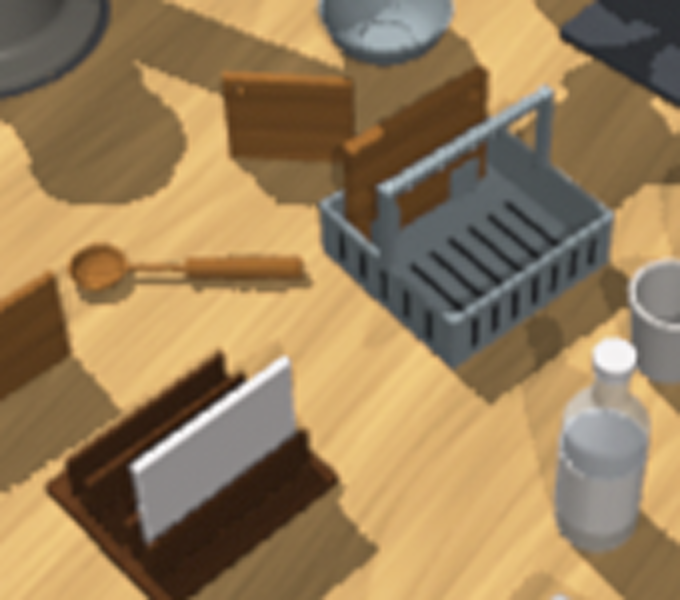

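Run:
```python
from h import *
np.set_printoptions(precision=1,suppress=True)
T=lambda c:(260+c[0]/4,160+c[1]/4)
H=lambda c:(130+c[0]/4,140+c[1]/4)
S=lambda c:(200+c[0]/4,170+c[1]/4)
HS=lambda c:(330+(c[0]-480)/4,95+c[1]/4)
def seg(n,a,b):
    d=a-b; print(n,a,b,"mid",(a+b)/2,"len",np.linalg.norm(d),"yaw of +y",np.degrees(np.arctan2(-d[0],d[1])))
z=lambda q,h:onz("top",*q,h)
seg("bar",z(T((82,136)),145),z(T((330,210)),145))
seg("board",z(T((77,234)),134),z(T((290,291)),134))
seg("tray",z(T((576,175)),132),z(T((772,223)),132))
seg("rack near edge",z(T((490,335)),12),z(T((708,390)),12))
seg("rack far edge",z(T((535,148)),12),z(T((740,198)),12))
seg("rim near",z(T((55,268)),60),z(T((290,338)),60))
seg("rim far",z(T((125,50)),60),z(T((352,118)),60))
seg("prong cross",z(H((122,76)),240),z(H((256,97)),240))
seg("prong ends",z(H((64,322)),240),z(H((202,346)),240))
print("tri lips bottom L",tri(HS((546,122)),H((64,324))),"R?",tri(HS((603,85)),H((64,324))))
print(tri(HS((603,85)),H((202,346))),tri(HS((546,122)),H((202,346))))
print("bar ends",tri(S((388,190)),T((330,210))),tri(S((548,93)),T((82,136))))
print("board ends",tri(S((350,145)),T((290,291))),tri(S((483,72)),T((77,234))))
print("tray ends",tri(S((138,465)),T((772,223))),tri(S((288,362)),T((576,175))))
seg("base plate near",z(H((163,335)),14),z(H((343,368)),14))
seg("base plate far",z(H((215,92)),14),z(H((390,120)),14))
```

```text
bar [573.1  86.  145. ] [527.8 -81.7 145. ] mid [550.5   2.1 145. ] len 173.75469254861895 yaw of +y -15.113353501477315
board [508.   87.6 134. ] [473.7 -56.7 134. ] mid [490.9  15.4 134. ] len 148.28523827500786 yaw of +y -13.396950955321895
tray [ 558.3 -250.3  132. ] [ 529.2 -384.   132. ] mid [ 543.8 -317.1  132. ] len 136.8511377127818 yaw of +y -12.28741243054299
rack near edge [ 453.9 -213.3   12. ] [ 417.5 -376.4   12. ] mid [ 435.7 -294.9   12. ] len 167.10637163152822 yaw of +y -12.57743943044251
rack far edge [ 596.6 -247.3   12. ] [ 562.7 -403.4   12. ] mid [ 579.6 -325.3   12. ] len 159.74581229341834 yaw of +y -12.242935422778405
rim near [490.9 108.6  60. ] [445.5 -61.3  60. ] mid [468.2  23.7  60. ] len 175.80244719691777 yaw of +y -14.967110493012914
rim far [652.3  64.3  60. ] [ 606.7 -103.2   60. ] mid [629.5 -19.5  60. ] len 173.54367099971205 yaw of +y -15.262006476442888
prong cross [635.7 376.5 240. ] [625.  293.5 240. ] mid [630.3 335.  240. ] len 83.64017073023719 yaw of +y -7.343380758915907
prong ends [482.9 398.3 240. ] [470.8 314.7 240. ] mid [476.8 356.5 240. ] len 84.42743385186554 yaw of +y -8.25169589144752
tri lips bottom L [462.8 390.2 203.2] R? [481.9 400.6 233.1]
[490.3 321.6 273.4] [470.9 315.4 237.6]
bar ends [529.6 -80.3 145.3] [574.8  87.2 142. ]
board ends [474.7 -54.9 142.6] [509.8  89.  129.8]
tray ends [ 530.3 -381.6  135. ] [ 559.8 -249.6  130.4]
base plate near [495.8 419.5  14. ] [475.  284.6  14. ] mid [485.4 352.   14. ] len 136.51849370301713 yaw of +y -8.771035747360413
base plate far [682.3 395.2  14. ] [664.6 261.1  14. ] mid [673.5 328.1  14. ] len 135.21672235944243 yaw of +y -7.529671159515048
```

```bash
python3 -m pendant '[[[0.42,-0.75,0.2],[0,0,-0.567],-0.13],[[0.42,-0.75,0.2],[0,0,-0.567],-0.13],[[0.42,-0.75,0.2],[0,0,-0.567],-0.13],[[0.42,-0.75,0.2],[0,0,-0.567],-0.13],[[0.42,-0.75,0.2],[0,0,-0.567],-0.13],[[0.42,-0.75,0.2],[0,0,-0.567],-0.13],[[0.42,-0.75,0.2],[0,0,-0.567],-0.13],[[0.42,-0.75,0],[0,0,-0.567],-0.13],[[0.42,-0.75,0],[0,0,-0.567],-0.13],[[0.42,-0.75,0],[0,0,-0.567],-0.13]]'; python3 -m pendant '[[[0.42,-0.75,-0.1],[0,0,-0.567],-0.13],[[0.42,-0.75,-0.1],[0,0,-0.567],-0.13],[[0.42,-0.75,-0.2],[0,0,-0.567],-0.13],[[0.42,-0.75,-0.2],[0,0,-0.567],-0.13],[[0.42,-0.75,-0.2],[0,0,-0.567],-0.13],[[0.42,-0.75,-0.2],[0,0,-0.567],-0.13],[[0.42,-0.75,-0.2],[0,0,-0.567],-0.13],[[0.42,-0.75,-0.2],[0,0,-0.567],-0.13],[[0.42,-0.75,-0.2],[0,0,-0.567],-0.13],[[0,0,0],[0,0,0],-0.13]]'
```

```text
time: 0.93
tool_pos: [363.0, 242.4, 285.6]
tcp_rot: [-3.141, 0.0, 1.99]
contact_force: [1.0, 0.5, 0.1]
grip_width: 40.6
finger_force: 0.0
time: 1.77
tool_pos: [477.3, 37.8, 236.2]
tcp_rot: [-3.14, 0.002, 1.375]
contact_force: [-1.2, 0.5, -0.7]
grip_width: 40.1
finger_force: 0.0
```

```bash
python3 -m pendant '[[[0.15,-0.237,0],[0,0,-0.163],-0.13],[[0.15,-0.237,0],[0,0,-0.163],-0.13],[[0.15,-0.237,0],[0,0,-0.163],-0.13],[[0,0,-0.6],[0,0,0],-0.13],[[0,0,-0.6],[0,0,0],-0.13],[[0,0,-0.6],[0,0,0],-0.13],[[0,0,-0.6],[0,0,0],-0.13],[[0,0,-0.4],[0,0,0],-0.13],[[0,0,0],[0,0,0],-0.13],[[0,0,0],[0,0,0],-0.13]]'
python3 - <<'E'
from h import *
t=bot.capture("top");s=bot.capture("scene")
cv2.imwrite("pics/g1.png",np.hstack([cv2.resize(t[150:270,240:360],(480,480)),cv2.resize(s[150:270,260:340],(320,480))]))
E
```

```text
time: 2.6
tool_pos: [489.6, 20.0, 153.8]
tcp_rot: [-3.141, 0.0, 1.323]
contact_force: [0.0, -0.5, 0.1]
grip_width: 39.8
finger_force: 0.0
```

View pics/g1.png

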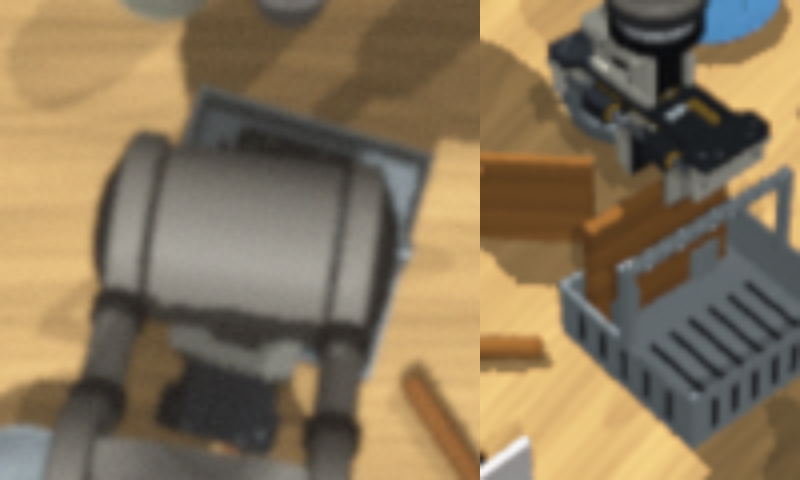

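The scene view shows the fingers over the top edge of the board (crop around (650,200)), with the near jaw between board and bar. I'll go down and close.

```bash
python3 -m pendant '[[[0.03,-0.07,-0.4],[0,0,-0.05],-0.13],[[0,0,-0.4],[0,0,0],-0.13],[[0,0,-0.33],[0,0,0],-0.13],[[0,0,0],[0,0,0],-0.13],[[0,0,0],[0,0,0],-0.13],[[0,0,0],[0,0,0],-1],[[0,0,0],[0,0,0],-1],[[0,0,0],[0,0,0],-1],[[0,0,0],[0,0,0],-1],[[0,0,0],[0,0,0],-1]]'
```

```text
time: 3.53
tool_pos: [490.7, 17.7, 120.2]
tcp_rot: [3.141, -0.0, 1.316]
contact_force: [-0.8, 0.3, 4.6]
grip_width: 11.9
finger_force: 30.0
```

```bash
python3 -m pendant '[[[0,0,0.3],[0,0,0],-1],[[0,0,0.4],[0,0,0],-1],[[0,0,0.4],[0,0,0],-1],[[0,0,0.4],[0,0,0],-1],[[0,0,0.4],[0,0,0],-1],[[0,0,0.5],[0,0,0],-1],[[0,0,0.5],[0,0,0],-1],[[0,0,0.3],[0,0,0],-1],[[0,0,0],[0,0,0],-1],[[0,0,0],[0,0,0],-1]]'
```

```text
time: 4.37
tool_pos: [490.5, 17.7, 216.0]
tcp_rot: [3.141, -0.0, 1.316]
contact_force: [0.9, 1.0, -2.0]
grip_width: 11.6
finger_force: 30.0
```

```bash
python3 -m pendant '[[[0,-0.5,0],[0,0,0.032],-1],[[-0.04,-0.76,0],[0,0,0.032],-1],[[-0.05,-0.76,0],[0,0,0.032],-1],[[-0.05,-0.76,0],[0,0,0.032],-1],[[-0.05,-0.76,0],[0,0,0.032],-1],[[-0.05,-0.76,0],[0,0,0.032],-1],[[-0.05,-0.76,0],[0,0,0.032],-1],[[-0.05,-0.76,0],[0,0,0.032],-1],[[-0.05,-0.76,0],[0,0,0.032],-1],[[-0.05,-0.76,0],[0,0,0.032],-1]]'; python3 -m pendant '[[[-0.05,-0.76,0],[0,0,0],-1],[[-0.05,-0.76,0],[0,0,0],-1],[[-0.05,-0.7,0],[0,0,0],-1],[[-0.05,-0.6,0],[0,0,0],-1],[[0,-0.3,0],[0,0,0],-1],[[0,-0.1,0],[0,0,0],-1],[[0,0,0],[0,0,0],-1],[[0,0,0],[0,0,0],-1],[[0,0,0],[0,0,0],-1],[[0,0,0],[0,0,0],-1]]'
python3 - <<'E'
from h import *
t=bot.capture("top");s=bot.capture("scene");print(bot.get_obs()["tool_pos"],bot.get_obs()["tcp_rot"])
a=cv2.imread("pics/top0.png")
cv2.imwrite("pics/g2.png",np.hstack([cv2.resize(a[190:265,375:450],(450,450),interpolation=cv2.INTER_CUBIC),cv2.resize(s[210:330,200:290],(338,450),interpolation=cv2.INTER_CUBIC)]))
E
```

```text
time: 5.2
tool_pos: [476.5, -203.3, 214.5]
tcp_rot: [-3.139, -0.001, 1.355]
contact_force: [1.4, -1.2, -1.9]
grip_width: 11.9
finger_force: 30.0
time: 6.03
tool_pos: [471.5, -298.1, 215.9]
tcp_rot: [3.142, -0.0, 1.356]
contact_force: [0.0, 0.7, -1.6]
grip_width: 11.8
finger_force: 30.0
[ 471.51686354 -298.42790167  216.00346331] [3.14132992e+00 1.09997755e-05 1.35570506e+00]
```

View pics/g2.png

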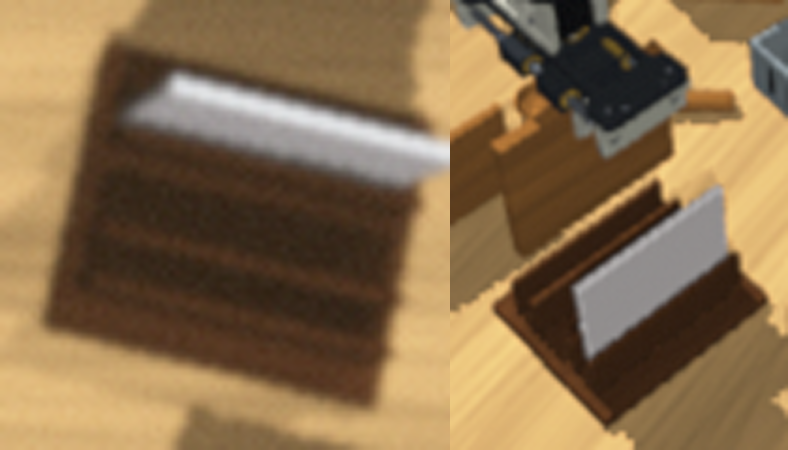

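Run:
```python
from h import *
a=cv2.imread("pics/top0.png").astype(np.float32).sum(2)/3
c=np.array([472.2,-302.6]);th=np.radians(-12.4);ex=np.array([np.cos(th),np.sin(th)]);ey=np.array([-ex[1],ex[0]])
for part in((-65,-25),(-20,20),(25,65)):
  r=[]
  for s in range(-40,41,2):
    v=[]
    for t in np.linspace(*part,21):
        q=c+ex*s+ey*t;u=proj("top",[q[0],q[1],57]);v.append(cv2.getRectSubPix(a,(1,1),tuple(map(float,u)))[0,0])
    r.append(int(np.mean(v)))
  print(part,list(zip(range(-40,41,2),r)))
```

```text
(-65, -25) [(-40, 73), (-38, 63), (-36, 60), (-34, 60), (-32, 60), (-30, 61), (-28, 60), (-26, 58), (-24, 56), (-22, 53), (-20, 51), (-18, 52), (-16, 54), (-14, 55), (-12, 53), (-10, 48), (-8, 44), (-6, 42), (-4, 41), (-2, 41), (0, 40), (2, 39), (4, 41), (6, 44), (8, 48), (10, 52), (12, 53), (14, 51), (16, 48), (18, 45), (20, 43), (22, 42), (24, 43), (26, 42), (28, 42), (30, 42), (32, 42), (34, 42), (36, 42), (38, 43), (40, 45)]
(-20, 20) [(-40, 77), (-38, 63), (-36, 58), (-34, 58), (-32, 59), (-30, 59), (-28, 58), (-26, 56), (-24, 54), (-22, 51), (-20, 49), (-18, 51), (-16, 53), (-14, 53), (-12, 51), (-10, 46), (-8, 42), (-6, 39), (-4, 38), (-2, 38), (0, 37), (2, 38), (4, 39), (6, 42), (8, 46), (10, 50), (12, 51), (14, 49), (16, 45), (18, 41), (20, 39), (22, 39), (24, 39), (26, 38), (28, 39), (30, 39), (32, 39), (34, 39), (36, 39), (38, 40), (40, 42)]
(25, 65) [(-40, 76), (-38, 63), (-36, 58), (-34, 57), (-32, 58), (-30, 58), (-28, 57), (-26, 56), (-24, 53), (-22, 50), (-20, 49), (-18, 50), (-16, 53), (-14, 53), (-12, 50), (-10, 46), (-8, 43), (-6, 41), (-4, 40), (-2, 40), (0, 39), (2, 39), (4, 40), (6, 42), (8, 46), (10, 50), (12, 51), (14, 48), (16, 45), (18, 42), (20, 41), (22, 40), (24, 39), (26, 39), (28, 38), (30, 39), (32, 39), (34, 39), (36, 39), (38, 40), (40, 43)]
```

```bash
python3 -m pendant '[[[-0.03,-0.13,0],[0,0,0],-1],[[0,0,-0.3],[0,0,0],-1],[[0,0,-0.3],[0,0,0],-1],[[0,0,-0.3],[0,0,0],-1],[[0,0,-0.3],[0,0,0],-1],[[0,0,-0.3],[0,0,0],-1],[[0,0,-0.3],[0,0,0],-1],[[0,0,-0.3],[0,0,0],-1],[[0,0,0],[0,0,0],-1],[[0,0,0],[0,0,0],-1]]'
```

```text
time: 6.97
tool_pos: [470.2, -302.8, 152.2]
tcp_rot: [-3.141, -0.001, 1.355]
contact_force: [-0.2, -1.1, -0.3]
grip_width: 11.7
finger_force: 30.0
```

Free going between the walls, with no contact force. I'll lower the rest of the way.

```bash
python3 -m pendant '[[[0,0,-0.2],[0,0,0],-1],[[0,0,-0.2],[0,0,0],-1],[[0,0,-0.15],[0,0,0],-1],[[0,0,-0.1],[0,0,0],-1],[[0,0,-0.1],[0,0,0],-1],[[0,0,-0.05],[0,0,0],-1],[[0,0,0],[0,0,0],-1],[[0,0,0],[0,0,0],-1],[[0,0,0],[0,0,0],-1],[[0,0,0],[0,0,0],-1]]'
```

```text
time: 7.8
tool_pos: [470.5, -303.1, 129.1]
tcp_rot: [3.141, 0.0, 1.355]
contact_force: [-0.1, -0.1, -1.4]
grip_width: 11.8
finger_force: 30.0
```

```bash
python3 -m pendant '[[[0,0,-0.03],[0,0,0],-1],[[0,0,-0.03],[0,0,0],-1],[[0,0,0],[0,0,0],-1],[[0,0,0],[0,0,0],-1],[[0,0,0],[0,0,0],-1],[[0,0,0],[0,0,0],-1],[[0,0,0],[0,0,0],-1],[[0,0,0],[0,0,0],-1],[[0,0,0],[0,0,0],-1],[[0,0,0],[0,0,0],-1]]'
```

```text
time: 8.63
tool_pos: [470.7, -303.2, 128.2]
tcp_rot: [3.14, 0.001, 1.355]
contact_force: [-1.3, 1.5, 6.1]
grip_width: 11.7
finger_force: 30.0
```

Floor contact at 6 N, so the board is fully down. I'll release and go up.

```bash
python3 -m pendant '[[[0,0,0],[0,0,0],-0.6],[[0,0,0],[0,0,0],-0.4],[[0,0,0],[0,0,0],-0.2],[[0,0,0],[0,0,0],-0.2],[[0,0,0],[0,0,0],-0.2],[[0,0,0.3],[0,0,0],-0.2],[[0,0,0.5],[0,0,0],-0.2],[[0,0,0.7],[0,0,0],-0.2],[[0,0,0.8],[0,0,0],-0.2],[[0,0,0.8],[0,0,0],-0.2]]'; python3 -m pendant '[[[0.1,0.7,0.7],[0,0,0],-0.2],[[0.2,0.9,0.6],[0,0,0],0],[[0.3,0.9,0],[0,0,0],0],[[0.3,0.9,0],[0,0,0],0],[[0.3,0.9,0],[0,0,0],0],[[0.3,0.9,0],[0,0,0],0],[[0.3,0.9,0],[0,0,0],0],[[0.3,0.9,0],[0,0,-0.1],0],[[0.2,0.5,0],[0,0,-0.1],0],[[0,0,0],[0,0,-0.1],0]]'
python3 - <<'E'
from h import *
t=bot.capture("top");s=bot.capture("scene");print(bot.get_obs()["tool_pos"],bot.get_obs()["tcp_rot"])
I=cv2.INTER_CUBIC
cv2.imwrite("pics/g3.png",np.hstack([cv2.resize(t[180:270,250:460],(490*6//7,180),interpolation=I).repeat(1,0)if 0 else cv2.resize(t[170:270,360:460],(400,400),interpolation=I),cv2.resize(s[200:320,200:320],(400,400),interpolation=I)]))
E
```

```text
time: 9.47
tool_pos: [470.3, -302.9, 221.5]
tcp_rot: [-3.141, -0.0, 1.355]
contact_force: [0.1, 0.2, -0.3]
grip_width: 36.4
finger_force: 0.0
time: 10.3
tool_pos: [540.2, -75.0, 259.7]
tcp_rot: [3.141, -0.001, 1.322]
contact_force: [0.2, 0.4, 0.1]
grip_width: 45.6
finger_force: 0.0
[539.44812269 -77.74326532 259.49484049] [3.14111467e+00 4.53743759e-04 1.32006912e+00]
```

View pics/g3.png

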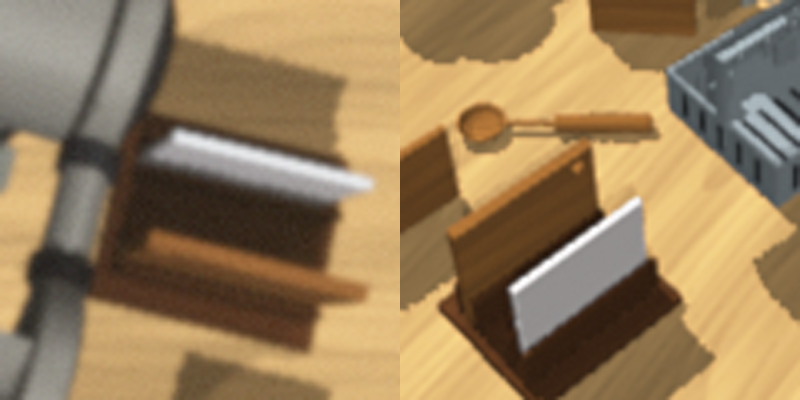

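The board stands upright in the near slot (left crop, around (255,265)) and the tray is undisturbed. Now the basket's bar.

```bash
python3 -m pendant '[[[0.07,0.53,0],[0,0,-0.03],0],[[0.07,0.53,0],[0,0,-0.03],0],[[0.07,0.53,0],[0,0,-0.03],0],[[0.07,0.53,0],[0,0,-0.03],0],[[0.07,0.53,0],[0,0,0],0],[[0,0,-0.6],[0,0,0],0],[[0,0,-0.6],[0,0,0],0],[[0,0,-0.6],[0,0,0],0],[[0,0,-0.4],[0,0,0],0],[[0,0,0],[0,0,0],0]]'
python3 - <<'E'
from h import *
t=bot.capture("top");s=bot.capture("scene");print(bot.get_obs()["tool_pos"],bot.get_obs()["tcp_rot"])
a=cv2.imread("pics/scene0.png");d=cv2.absdiff(a,s).max(2)
# did the basket shift? compare far lower part of it
A=cv2.cvtColor(a[225:262,285:352],6).astype(np.float32);B=cv2.cvtColor(s[225:262,285:352],6).astype(np.float32)
print(cv2.phaseCorrelate(A,B),d[225:262,285:352].mean())
E
```

```text
time: 11.23
tool_pos: [548.4, 0.3, 190.7]
tcp_rot: [-3.137, 0.001, 1.303]
contact_force: [0.1, -0.7, -0.2]
grip_width: 45.6
finger_force: 0.0
[5.49917068e+02 4.39890680e-01 1.93380532e+02] [-3.14148752e+00  2.57778946e-04  1.30324560e+00]
((0.027855117426469178, 0.05407094741465457), 0.7341583669185638) 19.08471157724889
```

Basket unmoved (0.05 px shift). I'll descend and grip the bar.

```bash
python3 -m pendant '[[[0,0.05,-0.5],[0,0,0],0],[[0,0,-0.5],[0,0,0],0],[[0,0,-0.45],[0,0,0],0],[[0,0,-0.4],[0,0,0],0],[[0,0,0],[0,0,0],0],[[0,0,0],[0,0,0],0],[[0,0,0],[0,0,0],-1],[[0,0,0],[0,0,0],-1],[[0,0,0],[0,0,0],-1],[[0,0,0],[0,0,0],-1]]'; python3 -m pendant '[[[0,0,0],[0,0,0],-1],[[0,0,0],[0,0,0],-1],[[0,0,0],[0,0,0],-1],[[0,0,0],[0,0,0],-1],[[0,0,0],[0,0,0],-1],[[0,0,0.1],[0,0,0],-1],[[0,0,0.2],[0,0,0],-1],[[0,0,0.3],[0,0,0],-1],[[0,0,0.4],[0,0,0],-1],[[0,0,0.4],[0,0,0],-1]]'
```

```text
time: 12.17
tool_pos: [550.3, 2.9, 138.3]
tcp_rot: [3.14, -0.0, 1.304]
contact_force: [0.4, 0.0, 0.4]
grip_width: 23.8
finger_force: 0.0
time: 13.0
tool_pos: [549.7, 3.0, 180.4]
tcp_rot: [-3.141, 0.0, 1.304]
contact_force: [0.2, 0.2, -3.2]
grip_width: 9.7
finger_force: 30.0
```

```bash
python3 -m pendant '[[[0,0,0.5],[0,0,0],-1],[[-0.2,0,0.5],[0,0,0],-1],[[-0.4,0,0.5],[0,0,0],-1],[[-0.6,0,0.5],[0,0,0],-1],[[-0.6,0,0.5],[0,0,0],-1],[[-0.6,0.2,0.4],[0,0,0],-1],[[-0.6,0.4,0.3],[0,0,0],-1],[[-0.6,0.5,0.2],[0,0,0],-1],[[-0.5,0.6,0.1],[0,0,0],-1],[[-0.4,0.6,0],[0,0,0],-1]]'; python3 -m pendant '[[[-0.3,0.6,0],[0,0,0.1],-1],[[-0.2,0.6,0],[0,0,0.1],-1],[[0,0.7,0],[0,0,0.1],-1],[[0,0.7,0],[0,0,0.1],-1],[[0,0.7,0],[0,0,0.1],-1],[[0,0.7,0],[0,0,0.1],-1],[[0,0.6,0],[0,0,0.1],-1],[[0,0.5,0],[0,0,0.1],-1],[[0,0.4,0],[0,0,0.1],-1],[[0,0.3,0],[0,0,0.1],-1]]'
```

```text
time: 13.83
tool_pos: [413.8, 72.5, 286.2]
tcp_rot: [3.14, -0.001, 1.304]
contact_force: [-0.1, 0.4, -3.9]
grip_width: 9.7
finger_force: 30.0
time: 14.67
tool_pos: [399.7, 247.0, 285.0]
tcp_rot: [3.141, -0.0, 1.426]
contact_force: [0.5, -0.1, -3.4]
grip_width: 9.8
finger_force: 30.0
```

```bash
python3 -m pendant '[[[-0.1,0.4,0],[0,0,0.03],-1],[[-0.1,0.6,0],[0,0,0],-1],[[-0.1,0.6,0],[0,0,0],-1],[[-0.1,0.6,0],[0,0,0],-1],[[-0.1,0.6,0],[0,0,0],-1],[[0,0.5,0],[0,0,0],-1],[[0,0.4,0],[0,0,0],-1],[[0,0.2,0],[0,0,0],-1],[[0,0.07,0],[0,0,0],-1],[[0,0,0],[0,0,0],-1]]'
python3 - <<'E'
from h import *
t=bot.capture("top");s=bot.capture("scene");print(bot.get_obs()["tool_pos"],bot.get_obs()["tcp_rot"])
I=cv2.INTER_CUBIC
cv2.imwrite("pics/g4.png",np.hstack([cv2.resize(t[140:290,110:260],(400,400),interpolation=I),cv2.resize(s[60:210,270:420],(400,400),interpolation=I)]))
# prong centre-line check in the first top picture: profile across hook y at z=240
a=cv2.imread("pics/top0.png").astype(np.float32);th=np.radians(-8);ex=np.array([np.cos(th),np.sin(th)]);ey=np.array([-ex[1],ex[0]]);c=np.array([511.5,351.6])
for x in(-10,40,90):
  for k in(42,-42):
    q=[c+ex*(x+d)+ey*(k+o) for o in range(-16,17,2) for d in(-10,0,10)]
    v=np.array([cv2.getRectSubPix(a,(1,1),tuple(map(float,proj("top",[*p,240]))))[0,0] for p in q]).reshape(-1,3,3).mean(1)
    print(x,k,(v[:,2]-v[:,0]).astype(int).tolist(),v.mean(1).astype(int).tolist())
E
```

```text
time: 15.5
tool_pos: [385.0, 365.0, 284.4]
tcp_rot: [-3.141, 0.001, 1.428]
contact_force: [0.2, 0.1, -3.1]
grip_width: 9.7
finger_force: 30.0
[385.02991681 364.41612455 284.51143266] [3.14157152e+00 6.45696061e-04 1.42751385e+00]
-10 42 [72, 77, 82, 82, 72, 47, 18, 3, -1, -1, 6, 26, 57, 80, 91, 94, 95] [119, 129, 139, 144, 137, 114, 98, 95, 95, 97, 103, 119, 141, 157, 165, 168, 170]
-10 -42 [5, 4, 4, 4, 2, -2, -7, -10, -11, -11, -11, -9, -6, 0, 3, 6, 5] [47, 48, 49, 51, 58, 79, 106, 126, 137, 137, 134, 122, 98, 73, 55, 48, 48]
40 42 [96, 96, 94, 90, 70, 40, 9, -7, -10, -9, 0, 20, 51, 78, 89, 94, 95] [168, 167, 167, 159, 142, 128, 122, 129, 136, 139, 142, 148, 157, 162, 164, 165, 165]
40 -42 [5, 4, 4, 4, 1, -4, -10, -13, -14, -14, -13, -11, -6, 0, 4, 6, 7] [46, 46, 47, 49, 63, 89, 121, 148, 157, 157, 150, 133, 103, 71, 54, 47, 44]
90 42 [92, 92, 90, 83, 67, 33, 4, -10, -14, -13, -4, 17, 46, 73, 88, 91, 93] [160, 159, 157, 152, 139, 129, 137, 148, 156, 157, 158, 160, 162, 162, 161, 161, 162]
90 -42 [4, 3, 5, 4, 0, -5, -11, -13, -15, -15, -14, -11, -7, -2, 1, 3, 3] [54, 53, 53, 56, 69, 93, 125, 146, 155, 156, 151, 136, 109, 85, 70, 65, 64]
```

View pics/g4.png

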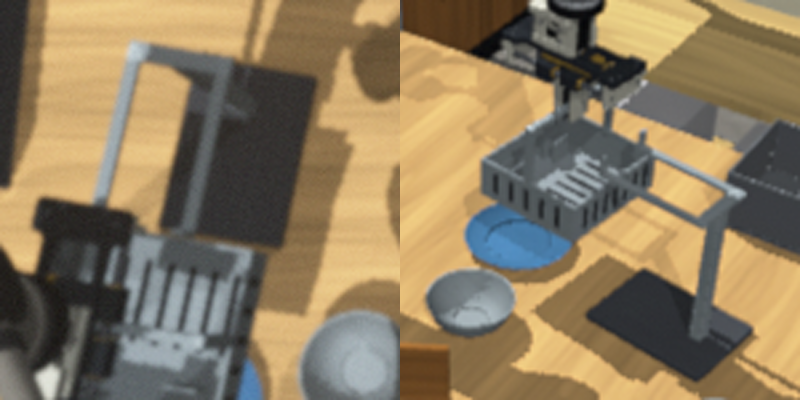

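The basket hangs level in the grip, just in front of the prongs (prong tips at about (105,200) and (190,235) in the left crop). It is 5 mm low in hook y, so I'll correct that and advance.

```bash
python3 -m pendant '[[[0.03,0.18,0],[0,0,0.03],-1],[[0.2,-0.03,0],[0,0,0],-1],[[0.4,-0.055,0],[0,0,0],-1],[[0.6,-0.085,0],[0,0,0],-1],[[0.7,-0.1,0],[0,0,0],-1],[[0.7,-0.1,0],[0,0,0],-1],[[0.6,-0.085,0],[0,0,0],-1],[[0.5,-0.07,0],[0,0,0],-1],[[0.3,-0.04,0],[0,0,0],-1],[[0.15,-0.02,0],[0,0,0],-1]]';python3 -m pendant '[[[0,0,0],[0,0,0],-1],[[0,0,0],[0,0,0],-1],[[0,0,0],[0,0,0],-1],[[0,0,-0.1],[0,0,0],-1],[[0,0,-0.2],[0,0,0],-1],[[0,0,-0.2],[0,0,0],-1],[[0,0,-0.2],[0,0,0],-1],[[0,0,-0.2],[0,0,0],-1],[[0,0,0],[0,0,0],-1],[[0,0,0],[0,0,0],-1]]'
```

```text
time: 16.43
tool_pos: [512.2, 352.0, 283.9]
tcp_rot: [-3.142, 0.001, 1.43]
contact_force: [-0.8, -0.3, -3.8]
grip_width: 10.1
finger_force: 30.0
time: 17.27
tool_pos: [510.1, 352.8, 256.9]
tcp_rot: [-3.141, 0.001, 1.432]
contact_force: [0.7, 0.7, -3.6]
grip_width: 9.5
finger_force: 30.0
```

```bash
python3 -m pendant '[[[0.03,0,-0.15],[0,0,0],-1],[[0,0,-0.1],[0,0,0],-1],[[0,0,-0.1],[0,0,0],-1],[[0,0,-0.05],[0,0,0],-1],[[0,0,-0.03],[0,0,0],-1],[[0,0,-0.03],[0,0,0],-1],[[0,0,0],[0,0,0],-1],[[0,0,0],[0,0,0],-1],[[0,0,0],[0,0,0],-1],[[0,0,0],[0,0,0],-1]]'
```

```text
time: 18.1
tool_pos: [511.3, 353.0, 243.9]
tcp_rot: [3.141, -0.0, 1.432]
contact_force: [0.4, 0.1, -3.6]
grip_width: 9.7
finger_force: 30.0
```

```bash
python3 -m pendant '[[[0,0,-0.03],[0,0,0],-1],[[0,0,-0.03],[0,0,0],-1],[[0,0,-0.03],[0,0,0],-1],[[0,0,0],[0,0,0],-1],[[0,0,0],[0,0,0],-1],[[0,0,0],[0,0,0],-1],[[0,0,0],[0,0,0],-1],[[0,0,0],[0,0,0],-1],[[0,0,0],[0,0,0],-1],[[0,0,0],[0,0,0],-1]]'
```

```text
time: 18.93
tool_pos: [511.4, 353.0, 242.5]
tcp_rot: [3.14, -0.001, 1.432]
contact_force: [-2.9, -2.4, 5.1]
grip_width: 9.6
finger_force: 30.0
```

Resting on both prongs. I'll release gently and go straight up.

```bash
python3 -m pendant '[[[0,0,0],[0,0,0],-0.7],[[0,0,0],[0,0,0],-0.6],[[0,0,0],[0,0,0],-0.5],[[0,0,0],[0,0,0],-0.3],[[0,0,0],[0,0,0],-0.1],[[0,0,0],[0,0,0],-0.1],[[0,0,0],[0,0,0],-0.1],[[0,0,0.2],[0,0,0],-0.1],[[0,0,0.4],[0,0,0],-0.1],[[0,0,0.5],[0,0,0],-0.1]]';python3 -m pendant '[[[0,0,0.6],[0,0,0],-0.1],[[0,0,0.6],[0,0,0],-0.1],[[0,0,0.6],[0,0,0],-0.1],[[-0.3,-0.4,0.4],[0,0,0],-0.1],[[-0.6,-0.7,0],[0,0,0],-0.1],[[-0.6,-0.7,0],[0,0,0],-0.1],[[-0.5,-0.7,0],[0,0,0],-0.1],[[-0.2,-0.7,0],[0,0,0],-0.1],[[0,-0.7,0],[0,0,0],-0.1],[[0,-0.5,0],[0,0,0],-0.1]]'
python3 - <<'E'
from h import *
t=bot.capture("top");s=bot.capture("scene")
I=cv2.INTER_CUBIC
cv2.imwrite("pics/g5.png",np.hstack([cv2.resize(t[110:260,110:260],(400,400),interpolation=I),cv2.resize(s[60:210,300:450],(400,400),interpolation=I)]))
E
```

```text
time: 19.77
tool_pos: [510.9, 352.8, 273.8]
tcp_rot: [-3.14, 0.001, 1.432]
contact_force: [-0.3, -0.1, -0.7]
grip_width: 41.3
finger_force: 0.0
time: 20.6
tool_pos: [444.7, 219.6, 341.1]
tcp_rot: [3.14, -0.0, 1.432]
contact_force: [0.1, 0.8, 0.8]
grip_width: 41.2
finger_force: 0.0
```

View pics/g5.png

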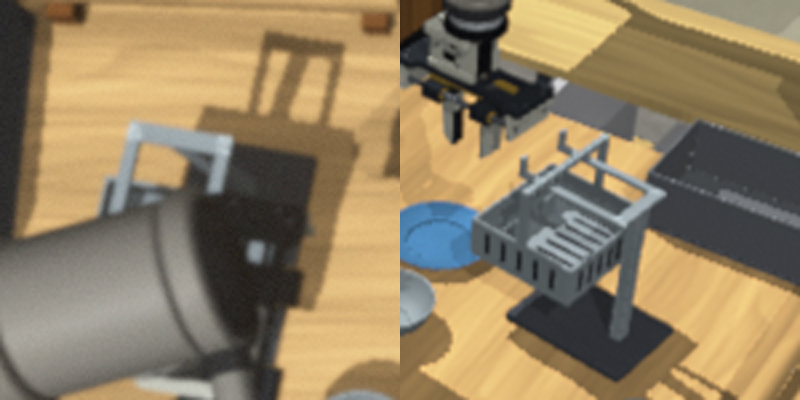

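The basket hangs on both prongs by its bar (right crop, bar from (525,190) to (603,143)) with the gripper clear. I'll wait a second and check that it is still.

```bash
python3 -m pendant '[[[0,0,0],[0,0,0],-0.1],[[0,0,0],[0,0,0],-0.1],[[0,0,0],[0,0,0],-0.1],[[0,0,0],[0,0,0],-0.1],[[0,0,0],[0,0,0],-0.1],[[0,0,0],[0,0,0],-0.1],[[0,0,0],[0,0,0],-0.1],[[0,0,0],[0,0,0],-0.1],[[0,0,0],[0,0,0],-0.1],[[0,0,0],[0,0,0],-0.1]]' >/dev/null
python3 - <<'E'
from h import *
g=lambda:cv2.cvtColor(bot.capture("scene")[135:180,325:392],6).astype(np.float32)
a=g()
for _ in range(8):b=g()
print(cv2.phaseCorrelate(a,b),cv2.absdiff(a,b).mean())
# where bar ends should be when seated level, in the g5 crop
th=np.radians(-8);ex=np.array([np.cos(th),np.sin(th),0]);ey=np.array([-ex[1],ex[0],0])
for k in(86,-86):
    u=proj("scene",np.array([511.5,351.6,250])+ey*k);print("bar end in crop",400+(u[0]-300)*400/150,(u[1]-60)*400/150)
for k in(90,-90):
  for x in(85,-85):
    u=proj("scene",np.array([511.5,351.6,165])+ey*k+ex*x);print("rim",k,x,400+(u[0]-300)*400/150,(u[1]-60)*400/150)
E
```

```text
((-0.0027874537826946266, 0.509900927370353), 1.0063550433994812) 0.533665
bar end in crop 603.2206428330959 136.893546630964
bar end in crop 524.4950757315393 192.6070513097361
rim 90 85 648.0441515354312 211.43832932184327
rim 90 -85 550.4272945551551 162.94709276843295
rim -90 85 569.2762790360177 273.54283832308323
rim -90 -85 469.8440127456576 219.33062204544893
```

Bar and rim corners match the seated, level prediction, and the picture difference over 0.4 s is at noise level. Handing in.

```bash
python3 -c "
from plant import bot
print(bot.close_job())"
```

```text
the job is handed in; nothing more can be done
None
```

The board stands fully down in the rack's empty near slot, the basket hangs level and still with its bar centred between the hook's prongs, and the job is handed in at about 22 s (no verdict was returned).

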